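# Fit the mould on the sample former and set its dial

## Robot

A 7-joint arm with a two-finger parallel gripper is mounted at the origin on a cart in front of the work surface, level with it; the furniture and walls round the work are solid. World frame = base frame: x ahead of the robot, y to its left, z up, the work surface at z = 0. Lengths are in m, angles in rad, forces in N, time in s.
With the tool pointing down it reaches from about 0.4 to 0.85 m from the base axis. Payload 10.4 kg.
Tool frame: the origin (TCP) lies on the centre line of the jaws, within the pads' length; the fingertips stand 22 mm ahead of it and the grasp point (between the pads) lies 3 mm ahead of it; z points along the fingers, y is the line along which they close (so a half turn about z gives the same grasp; the last joint's range is limited). The gripper opens to 87 mm and grips with 3 to 60 N. Pads are 19 mm wide; open, the fingers measure 117 mm over their backs; the gripper's body (75 mm by 190 mm) begins 51 mm behind the grasp point.
Start: joints at [-1.317, 0.332, -0.065, 1.46, 0.022, 1.35, -0.088], TCP at [0.171, 0.601, 0.223] pointing down, gripper open.
Joint ranges: [-2.6, 2.6], [-0.5, 2.12], [-1.47, 1.34], [0.16, 2.42], [-1.27, 4.41], [0.06, 2.06], [-2.6, 2.6]. Speed limits (rad/s): [2.22, 2.22, 2.79, 2.79, 3.14, 3.14, 3.14].

## Interface

Orientations are given as a unit quaternion [x, y, z, w].
In Python, from bench import r gives the robot as it stands.
- The arm moves only by the tool jog_arm, called after "Call:" as name(argument=value, ...), one argument or row to a line, values as JSON. Schema: {"type":"object","properties":{"plan":{"type":"array","items":{"type":"number"},"minItems":5,"maxItems":60},"force":{"type":"number"},"only":{"type":"string"},"quiet":{"type":"boolean"},"lines":{"type":"string"}},"required":["plan"],"additionalProperties":false}. plan is one flat list of numbers that holds 1 to 12 rows one after another, with no inner brackets; each row has 5 numbers: dx, dy, dz in m, then a turn about the tool's z in rad, then the finger opening in m; each row is the pose to reach, as a shift and turn from the pose commanded when the call began, along the tool's axes at that moment; what a row does not reach only later rows make up. A row lasts 1/10 s, in which the tool goes at most 0.05 m and 0.15 rad, less where a joint would pass 70% of its speed; a pose out of reach is approached as far as the arm can. The fingers move at their own pace and stop on an object; force is the grip in N (left out, the last holds). Time passes only in rows, so rows that do not move let the fingers close. The tool returns the time, the measured TCP pose, the force, the opening and the grip force at its end. only (a regular expression) keeps the lines of the reply that match it, lines (a string "A,B") keeps lines A to B, and quiet returns only ok. Input that does not fit is refused with a message, and nothing moves.
- r.read_state(): the state, without advancing time (a new reading comes with each control period).
- r.camera(name): name is "scene" or "top" or "wrist"; returns a dict with "img" (384x512x3 uint8, red, green, blue), "fx", "fy", "cx", "cy" (pixels), "pose" (4x4, takes a point from camera to world coordinates). Camera axes: x right, y down, z forward; pixel columns grow to the right and rows downward; lengths in m; the calibration is good to about 2 mm. A picture is of the moment at which its call begins. There is no depth.
- r.close_job(): hands the job in; it is judged then, once.
The state is a dict: "time": time; "joint_positions": joint angles; "joint_vel": joint speeds; "joint_torque": joint torques, N m; "ee_pos": TCP position; "eef_rot": TCP orientation; "ft_force": force on the tool from outside, world axes, zero at the start; "torque": the same for the moment, N m; "width": finger opening in m; "grip_force": force on a finger pad.
Only numpy, scipy, OpenCV 4.12 (cv2) and the standard library are available. Lean on these libraries where they do the work, as an engineer would, in place of code of your own. Each camera call takes 0.05 s, during which the arm holds its last target. There are 200 camera calls.

## Task

Get the bench-top sample former ready: lift the aluminium mould, lower it gently (do not drop it) over the two upright pegs of the dark platen until it lies fully down and flat, and turn the black dial in front of the platen until its white pointer stands at the one long mark of its scale. It does not matter which you do first; leave the white square cup and the tablet bottle where they stand.

Things in the scene. Friction and masses are not known exactly. Their poses are not given: they have to be found in the camera images.
- former: white housing fixed to the table, 260 (x) x 156 (y) x 55 mm high, origin at the centre of its underside, x to its back, y to its left. On its rear half lies a dark steel platen, 120 x 140 x 6 mm, top at z = 61 mm; on the front half is the dial. Its position and yaw vary.
- seat (a point): centre of the platen's top, at (60, 0, 61) mm of the former, same axes. Two fixed upright steel pegs stand at y = +43 and -43 mm from it, diameter 10 mm, 16 mm high, the last 5 mm tapered to 4 mm diameter. The mould is seated when its origin is here and its y axis runs along this point's y (either way round).
- mould: loose aluminium mould, 0.25 to 0.5 kg: flange 70 (x) x 110 (y) x 10 mm, a block 40 (x) x 62 (y) mm centred on it from z = 10 to 55 mm; origin at the centre of the underside, z up. Two through holes, diameter 13 mm, at y = +43 and -43 mm, x = 0, fit over the pegs, whose tips then stand 6 mm above the flange. Same after half a turn. Best gripped across the block's 40 mm.
- dial (a joint): dial angle in rad, growing clockwise seen from above, stops at 0 and 3.0. At value v the white pointer points at the angle 1.5 - v, counter-clockwise from the former's x axis (at 0 nearly to its left). Eleven marks at 0, 0.3 ... 3.0; the only long, thick one is at 1.8 (0.3 rad right of the former's x axis). It stays where it is left; friction 0.04 N m.
- dial_grip (a point): point on the dial's upright axis at the level to grip, (-90, 0, 76.5) mm of the former. The dial is a black disc, diameter 50 mm, top at z = 62.5 mm of the former, with a grip bar 46 mm long and 14 mm thick from there to z = 87.5 mm; the white pointer line is at one end of the bar. The point turns with the dial: its x axis is at angle -v from the former's x.
- square_cup: white square cup upside down, 59 x 59 x 88 mm, origin at the centre of its underside; a bystander.
- pill_bottle: white tablet bottle, diameter 42 mm, 72 mm high, origin at the centre of its underside; a bystander.

How it is judged:
By the outcome, as a careful person would: the job done as asked, in the order asked, and still so for the second after the job is handed in, with the robot touching nothing.
It also fails if it takes over 54 s, if anything falls off the work surface, if the arm or the gripper's body presses on something with over 40 N, if the wrist force passes 120 N, or if a joint passes its speed limit or range.

## Working session

There is one attempt and no reset: what is moved stays moved. The work goes in short steps, Python scripts to look and compute and a tool call to move; the robot and the scene stay as the last step left them, time stands still between calls to the robot, and variables do not carry over. Pictures are saved under pics/ and viewed, at most 10 in all, crops included, and the job is handed in when it is done.

```bash
ls; mkdir -p pics
```

Run:
```python
from bench import r
import cv2,pickle,numpy as np
s=r.read_state();print({k:np.round(v,3).tolist() for k,v in s.items()})
ims=[]
for n in("top","scene","wrist"):
    c=r.camera(n);pickle.dump(c,open(f"pics/{n}0.pkl","wb"));print(n,c["fx"],c["cx"],c["cy"],np.round(c["pose"],3).tolist());cv2.imwrite(f"pics/{n}0.png",c["img"][:,:,::-1])
```

```text
bench.py
pics
{'time': 0.0, 'joint_positions': [-1.317, 0.333, -0.065, 1.461, 0.022, 1.35, -0.088], 'joint_vel': [0.001, 0.0, -0.001, 0.002, 0.0, 0.002, -0.001], 'joint_torque': [0.0, -62.326, 0.025, -38.989, -0.061, 0.04, 0.0], 'ee_pos': [0.171, 0.601, 0.222], 'eef_rot': [0.138, 0.99, -0.001, -0.0], 'ft_force': [-0.007, -0.431, -0.226], 'torque': [-0.013, -0.01, -0.012], 'grip_force': 0.0, 'width': 0.087}
top 490.36271571284425 251.33694861625878 200.06541026278126 [[0.005, -0.991, 0.136, 0.382], [-1.0, -0.006, -0.009, -0.239], [0.01, -0.136, -0.991, 1.161], [0.0, 0.0, 0.0, 1.0]]
scene 431.1484409188 255.02989685813412 190.84223078149304 [[0.687, -0.531, 0.496, 0.045], [-0.726, -0.506, 0.465, -0.683], [0.004, -0.68, -0.733, 0.76], [0.0, 0.0, 0.0, 1.0]]
wrist 338.64596820439107 249.61198274697477 189.76423989934523 [[0.273, 0.92, 0.28, 0.093], [0.962, -0.261, -0.081, 0.623], [-0.002, 0.292, -0.957, 0.382], [0.0, 0.0, 0.0, 1.0]]
```

View pics/top0.png

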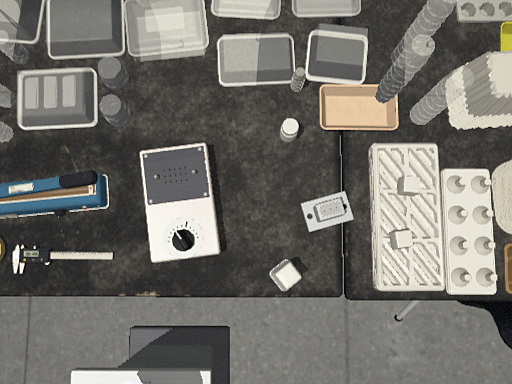

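View pics/scene0.png

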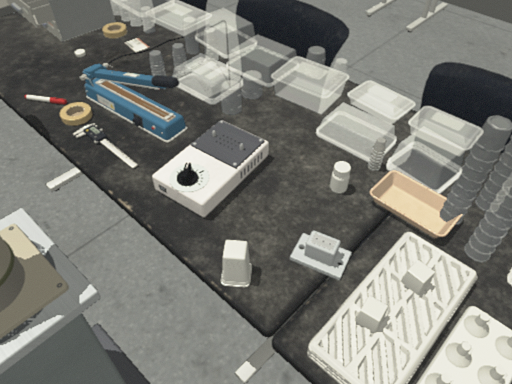

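The top view shows the former at about (180,200), with the dial at (182,238). The mould is at (328,210), the cup at (286,275) and the bottle at (289,129). The scene view agrees. I'll zoom in next.

Run:
```python
import cv2,pickle,numpy as np
im=pickle.load(open("pics/top0.pkl","rb"))["img"][:,:,::-1]
a=cv2.resize(im[135:270,130:230],None,fx=4.4,fy=4.4,interpolation=cv2.INTER_CUBIC)
b=cv2.resize(im[175:245,290:365],None,fx=4.6,fy=4.6,interpolation=cv2.INTER_CUBIC)
o=np.zeros((594,790,3),np.uint8);o[:a.shape[0],:a.shape[1]]=a[:594];o[:b.shape[0],442:442+b.shape[1]]=b
cv2.imwrite("pics/z1.png",o)
```

```text
(no output)
```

View pics/z1.png

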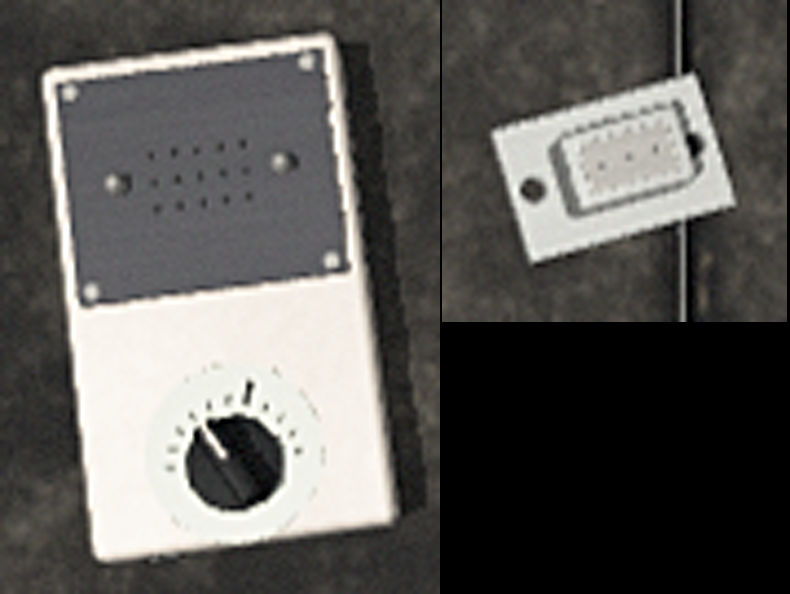

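In the zoom the platen is a clear dark quad, with its pegs at crop (117,183) and (284,161). The pointer runs from (228,462) to (205,422). The mould's flange is a clean bright quad, with its left hole at (533,190).

Create h.py:
```python
import cv2,numpy as np
from scipy.spatial.transform import Rotation as R
def ray(c,uv,z):
    uv=np.atleast_2d(np.float64(uv));d=np.c_[(uv[:,0]-c["cx"])/c["fx"],(uv[:,1]-c["cy"])/c["fy"],np.ones(len(uv))]@c["pose"][:3,:3].T
    o=c["pose"][:3,3];return o+d*((z-o[2])/d[:,2])[:,None]
def rect(c,mask,z):
    """largest blob of mask: its outline cast on plane z, min-area rectangle there: centre, sides, yaw of the long side"""
    k=max(cv2.findContours(mask.astype(np.uint8),cv2.RETR_EXTERNAL,cv2.CHAIN_APPROX_NONE)[0],key=cv2.contourArea)
    p=ray(c,k[:,0],z)[:,:2];(x,y),(w,h),a=cv2.minAreaRect((p*1000).astype(np.float32))
    if w<h: w,h,a=h,w,a+90
    return np.round([x,y,w,h],1),(a+90)%180-90
def tool(s,dp):
    return R.from_quat(s["eef_rot"]).inv().apply(dp)
```

Run:
```python
from h import *
import pickle
c=pickle.load(open("pics/top0.pkl","rb"));im=c["img"].astype(int)
sub=lambda m,x0,x1,y0,y1:np.where((np.arange(512)>=x0)&(np.arange(512)<x1)&((np.arange(384)>=y0)&(np.arange(384)<y1))[:,None],m,0)
g=im.mean(2)
w=sub(g>140,130,230,135,270)
print("housing",rect(c,w,.055))
k=max(cv2.findContours(w.astype(np.uint8),cv2.RETR_EXTERNAL,2)[0],key=cv2.contourArea)
hull=cv2.drawContours(np.zeros((384,512),np.uint8),[k],-1,1,-1)
pl=sub((g<140)&(hull>0),130,230,135,208)
print("platen",rect(c,pl,.061))
for t in(120,150):print("mould",rect(c,sub(g>t,298,356,188,236),.01))
q=lambda p,o,f:np.array(p)/f+o
P=lambda x,y:((x+.5)/4.4-.5+130,(y+.5)/4.4-.5+135)
M=lambda x,y:((x-442+.5)/4.6-.5+290,(y+.5)/4.6-.5+175)
print("pegs",ray(c,[P(117,183),P(284,161)],.075))
print("platen corners",ray(c,[P(47,75),P(331,48),P(351,270),P(83,305)],.061))
print("mould c",ray(c,[M(493,131),M(694,75),M(737,205),M(533,264)],.01),"hole",ray(c,M(533,190),.01))
print("ptr",ray(c,[P(228,462),P(205,422)],.0875), ray(c,P(235,462),.0625))
print("cup, bottle",ray(c,[(286,272),(289,129)],.08))
```

```text
housing (array([529.8, -84.6, 259.4, 153.8]), 8.004002571105957)
platen (array([589.8, -76.6, 140.2, 118.6]), -81.96236991882324)
mould (array([ 518.5, -427.8,  111.1,   78.6]), -73.8299560546875)
mould (array([ 514.7, -428.7,  110.2,   70.8]), -73.86136627197266)
pegs [[ 0.58341659 -0.03553475  0.075     ]
 [ 0.59540861 -0.12048456  0.075     ]]
platen corners [[ 0.64290742  0.00523698  0.061     ]
 [ 0.65836849 -0.1422413   0.061     ]
 [ 0.54128232 -0.15458086  0.061     ]
 [ 0.52229897 -0.0174591   0.061     ]]
mould c [[ 0.53296441 -0.36719069  0.01      ]
 [ 0.5628127  -0.47158873  0.01      ]
 [ 0.49537932 -0.49228487  0.01      ]
 [ 0.46450335 -0.38704349  0.01      ]] hole [[ 0.5025263  -0.38747875  0.01      ]]
ptr [[ 0.44080354 -0.09720542  0.0875    ]
 [ 0.46060474 -0.08530473  0.0875    ]] [[ 0.44219791 -0.09744258  0.0625    ]]
cup, bottle [[ 0.37180653 -0.32593235  0.08      ]
 [ 0.69344196 -0.33435146  0.08      ]]
```

Sizes and yaw check out: the former is at (0.530,-0.085) with yaw 8.0°, the seat at (0.5897,-0.077) and the dial at (0.441,-0.097). The mould is at (0.514,-0.429) with yaw 16.1°. I'll do the dial first and move above it.

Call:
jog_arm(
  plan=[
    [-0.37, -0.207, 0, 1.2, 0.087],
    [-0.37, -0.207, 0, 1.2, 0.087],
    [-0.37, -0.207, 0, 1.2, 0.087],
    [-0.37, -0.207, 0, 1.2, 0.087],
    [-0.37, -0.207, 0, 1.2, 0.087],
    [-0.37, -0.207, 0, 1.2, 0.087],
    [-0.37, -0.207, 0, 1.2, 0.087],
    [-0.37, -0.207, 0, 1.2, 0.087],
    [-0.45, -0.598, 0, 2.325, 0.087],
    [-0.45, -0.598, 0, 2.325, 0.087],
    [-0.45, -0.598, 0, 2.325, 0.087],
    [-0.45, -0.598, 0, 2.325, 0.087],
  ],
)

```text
refused: plan[0]: [-0.37, -0.207, 0, 1.2, 0.087] is not of type 'number' (schema: type "number"). Nothing was moved.
```

The call was refused and nothing moved: it wants one flat list, 5 numbers to a row, no inner brackets. Same move again in that form.

Call:
jog_arm(
  plan=[-0.37, -0.207, 0, 1.2, 0.087, -0.37, -0.207, 0, 1.2, 0.087, -0.37, -0.207, 0, 1.2, 0.087, -0.37, -0.207, 0, 1.2, 0.087, -0.37, -0.207, 0, 1.2, 0.087, -0.37, -0.207, 0, 1.2, 0.087, -0.37, -0.207, 0, 1.2, 0.087, -0.37, -0.207, 0, 1.2, 0.087, -0.45, -0.598, 0, 2.325, 0.087, -0.45, -0.598, 0, 2.325, 0.087, -0.45, -0.598, 0, 2.325, 0.087, -0.45, -0.598, 0, 2.325, 0.087],
)

```text
time: 1.35
ee_pos: [0.4465, 0.116, 0.2225]
eef_rot: [0.863, 0.505, -0.0, -0.0]
ft_force: [0.3, -0.3, 0.2]
width: 0.0869
grip_force: 0.0
```

Run:
```python
from bench import r
from h import *
s=r.read_state();print(tool(s,np.array([.4407,-.0971,.22])-s["ee_pos"]),s["joint_positions"],R.from_quat(s["eef_rot"]).as_matrix()[:,1])
```

```text
[-0.18863105  0.09941393  0.0024782 ] [-0.81277367 -0.05693332  0.44792996  1.89343196  0.02525479  1.29967735
 -0.8844299 ] [ 8.71675213e-01 -4.90083898e-01 -3.10837668e-04]
```

Call:
jog_arm(
  plan=[-0.188, 0.1, 0, 0.52, 0.087, -0.188, 0.1, 0, 0.52, 0.087, -0.188, 0.1, 0, 0.52, 0.087, -0.188, 0.1, 0, 0.52, 0.087, -0.188, 0.1, 0, 0.52, 0.087, -0.188, 0.1, 0, 0.52, 0.087, -0.188, 0.1, 0, 0.52, 0.087, -0.188, 0.1, 0, 0.52, 0.087],
)

```text
time: 2.15
ee_pos: [0.4434, -0.0934, 0.2226]
eef_rot: [0.963, 0.27, -0.0, -0.0]
ft_force: [0.1, 1.2, 0.2]
width: 0.0871
grip_force: 0.0
```

Run:
```python
from bench import r
from h import *
import pickle
s=r.read_state();print(tool(s,np.array([.4407,-.0971,.088])-s["ee_pos"]),s["joint_positions"],R.from_quat(s["eef_rot"]).as_matrix()[:,1])
c=r.camera("wrist");pickle.dump(c,open("pics/w1.pkl","wb"));cv2.imwrite("pics/w1.png",c["img"][:,:,::-1])
```

```text
[-0.00419932  0.00179023  0.13456795] [-0.59372028 -0.10557061  0.6674921   1.91978955  0.06754852  1.30577214
 -0.970259  ] [ 5.20314903e-01 -8.53974427e-01 -2.80608167e-04]
```

View pics/w1.png

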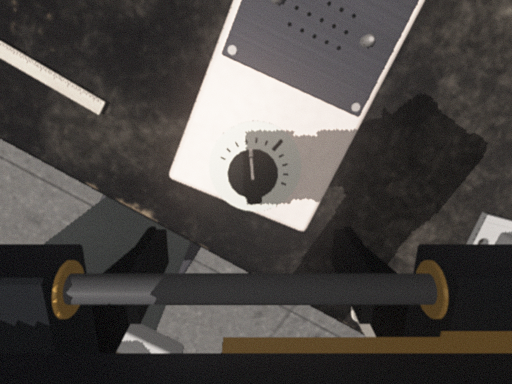

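The wrist view shows the dial at about (252,172). The pointer runs from (253,180) to (249,146), and the long mark is at (278,146).

Run:
```python
from h import *
import pickle
c=pickle.load(open("pics/w1.pkl","rb"));im=c["img"].astype(int);g=im.mean(2)
# bright thin line pixels inside dial
m=np.zeros((384,512),bool);m[152:180,242:262]=g[152:180,242:262]>110
ys,xs=np.nonzero(m);p=ray(c,np.c_[xs,ys],.0875)[:,:2]
vx,vy,x0,y0=cv2.fitLine((p*1000).astype(np.float32),cv2.DIST_L1,0,.01,.01).ravel();print(len(xs),np.degrees(np.arctan2(vy,vx)),x0,y0)
k=g[140:206,225:280];print(np.round(ray(c,[(253,180),(249,146)],.0875),4))
# long mark
m=np.zeros((384,512),bool);m[138:153,272:286]=g[138:153,272:286]<90
ys,xs=np.nonzero(m);q=ray(c,np.c_[xs,ys],.0555)[:,:2];d=q.mean(0)-[.4407,-.0971];print(len(xs),q.mean(0),np.degrees(np.arctan2(d[1],d[0])))
# black dial disc
m=np.zeros((384,512),np.uint8);m[140:210,225:282]=g[140:210,225:282]<60
print(rect(c,m,.0625))
```

```text
75 36.086243 454.43677 -87.73685
[[ 0.4441 -0.096   0.0875]
 [ 0.4686 -0.0769  0.0875]]
38 [ 0.47888365 -0.10214796] -7.530948372844857
(array([ 441.7, -101.4,   48.2,   36.8]), -8.766593933105469)
```

Call:
jog_arm(
  plan=[0, 0, 0.03, -0.08, 0.087, 0, 0, 0.06, -0.08, 0.087, 0, 0, 0.09, -0.08, 0.087, 0, 0, 0.09, -0.08, 0.087, 0, 0, 0.09, -0.08, 0.087],
)

```text
time: 2.7
ee_pos: [0.4434, -0.0944, 0.1333]
eef_rot: [0.951, 0.308, -0.0, 0.0]
ft_force: [-0.1, -0.1, -0.7]
width: 0.087
grip_force: 0.0
```

Run:
```python
from bench import r
from h import *
s=r.read_state();print(tool(s,np.array([.4407,-.0971,.088])-s["ee_pos"]),R.from_quat(s["eef_rot"]).as_matrix()[:,1])
```

```text
[-0.00377053  0.00061042  0.04527707] [ 5.85739311e-01 -8.10499512e-01 -2.70960693e-05]
```

Call:
jog_arm(
  plan=[-0.004, 0.001, 0.02, 0, 0.087, -0.004, 0.001, 0.04, 0, 0.087, -0.004, 0.001, 0.045, 0, 0.087, -0.004, 0.001, 0.045, 0, 0.06, -0.004, 0.001, 0.045, 0, 0.01, -0.004, 0.001, 0.045, 0, 0.01, -0.004, 0.001, 0.045, 0, 0.01, -0.004, 0.001, 0.045, 0, 0.01, -0.004, 0.001, 0.045, 0, 0.01, -0.004, 0.001, 0.045, 0, 0.01],
  force=15,
)

```text
time: 3.7
ee_pos: [0.4407, -0.0979, 0.0878]
eef_rot: [0.952, 0.307, 0.0, -0.0]
ft_force: [-0.5, -0.1, 0.1]
width: 0.039
grip_force: 0.0
```

Run:
```python
from bench import r
from h import *
s=r.read_state();y=R.from_quat(s["eef_rot"]).as_matrix()[:,1];print(np.degrees(np.arctan2(y[1],y[0])),s["torque"],s["joint_positions"])
```

```text
-54.19684935997308 [-0.09955609  0.12445542 -0.0114262 ] [-0.57286083  0.0756308   0.72401103  2.09173818 -0.05988647  0.99396229
 -0.763496  ]
```

Call:
jog_arm(
  plan=[0, 0, 0, 0, 0.01, 0, 0, 0, 0, 0.01, 0, 0, 0, 0, 0.01, 0, 0, 0, 0, 0.01, 0, 0, 0, 0, 0.01, 0, 0, 0, 0, 0.01, 0, 0, 0, 0, 0.01],
  force=15,
)

```text
time: 4.4
ee_pos: [0.4411, -0.0981, 0.0881]
eef_rot: [0.952, 0.307, 0.0, 0.0]
ft_force: [-0.4, -0.3, 5.8]
width: 0.0102
grip_force: 2.8
```

Run:
```python
from bench import r
from h import *
c=r.camera("wrist");s=r.read_state();print(s["width"],s["grip_force"],s["ft_force"])
a=c["img"][90:384,100:412,::-1];b=r.camera("scene")["img"][120:230,140:290,::-1]
o=np.zeros((588,800,3),np.uint8);a=cv2.resize(a,(470,443));o[:443,:470]=a;o[:242,470:]=cv2.resize(b,(330,242));cv2.imwrite("pics/w2.png",o)
```

```text
0.010163931477886327 2.8037136420607567 [-1.17337714 -0.52686379  5.05060242]
```

View pics/w2.png

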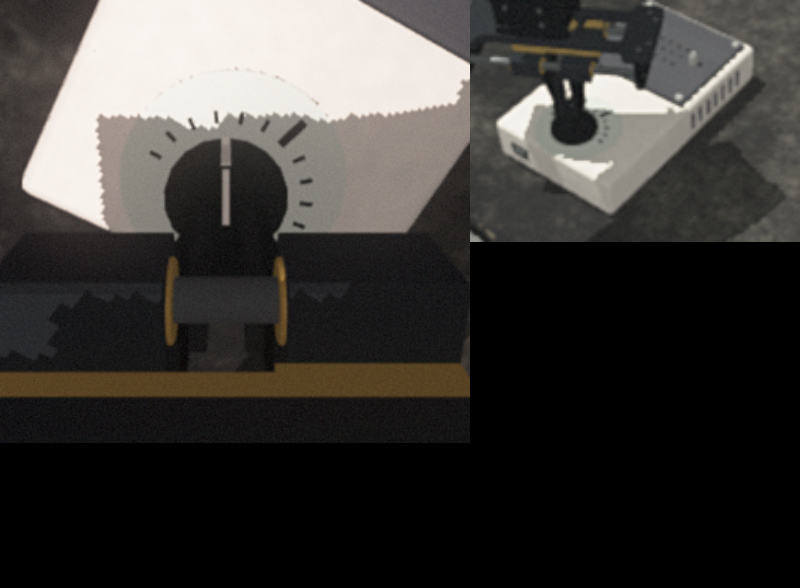

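The fingers straddle the bar, and the pointer is upright in the crop at about (225,180). The grip is only weak at an opening of 10 mm, so I'll command full closure.

Call:
jog_arm(
  plan=[0, 0, 0, 0, 0, 0, 0, 0, 0, 0, 0, 0, 0, 0, 0, 0, 0, 0, 0, 0],
  force=15,
)

```text
time: 4.9
ee_pos: [0.4412, -0.098, 0.0881]
eef_rot: [0.952, 0.307, 0.001, 0.0]
ft_force: [0.6, 0.4, 5.3]
width: 0.0003
grip_force: 2.7
```

Run:
```python
from bench import r
from h import *
c=r.camera("wrist");s=r.read_state()
M=R.from_quat(s["eef_rot"]).as_matrix()
for z in(-.02,0,.003,.022):
    p=np.linalg.inv(c["pose"])@np.r_[s["ee_pos"]+M[:,2]*z,1];print(z,p[0]/p[2]*c["fx"]+c["cx"],p[1]/p[2]*c["fy"]+c["cy"])
f=lambda a:np.uint8(255*(a/255)**.5)
a=f(c["img"][160:330,160:340,::-1]);b=f(r.camera("scene")["img"][130:200,150:240,::-1])
o=np.zeros((400,800,3),np.uint8);o[:378,:400]=cv2.resize(a,(400,378),interpolation=2);o[:311,400:]=cv2.resize(b,(400,311),interpolation=2);cv2.imwrite("pics/w3.png",o)
```

```text
-0.02 250.56103144546492 267.01189197317103
0 250.46277303986315 247.40026961251564
0.003 250.44984367351063 244.81966748779035
0.022 250.37668792530278 230.21834255710888
```

View pics/w3.png

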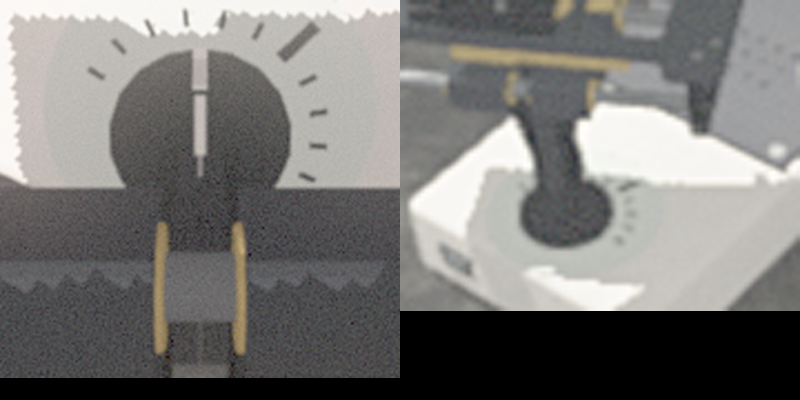

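Call:
jog_arm(
  plan=[0, 0, 0, 0, 0.04, 0, 0, 0, 0, 0.04, 0, 0, 0, 0, 0.04, 0, 0, 0, 0, 0.04, 0, 0, 0, 0, 0.04, 0, 0, -0.04, 0, 0.04, 0, 0, -0.08, 0, 0.04, 0, 0, -0.08, 0, 0.04, 0, 0, -0.08, 0, 0.04, 0, 0, -0.08, 0, 0.04],
)

```text
time: 6.0
ee_pos: [0.44, -0.0978, 0.1668]
eef_rot: [0.952, 0.307, -0.001, -0.0]
ft_force: [0.2, -0.1, -0.4]
width: 0.0396
grip_force: 0.0
```

Run:
```python
from bench import r
from h import *
import pickle
c=r.camera("wrist");s=r.read_state();pickle.dump((c,s),open("pics/w4.pkl","wb"))
pr=lambda P:[(lambda q:(round(q[0]/q[2]*c["fx"]+c["cx"]),round(q[1]/q[2]*c["fy"]+c["cy"])))(np.linalg.inv(c["pose"])@np.r_[P,1]) for P in P]
print("axis at .0555,.0625,.0875",pr([[.4407,-.0971,.0555],[.4407,-.0971,.0625],[.4407,-.0971,.0875]]))
M=R.from_quat(s["eef_rot"]).as_matrix();print("tip",pr([s["ee_pos"]+M[:,2]*z for z in(0,.022)]))
f=lambda a:np.uint8(255*(a/255)**.5)
cs=r.camera("scene");pickle.dump(cs,open("pics/s4.pkl","wb"))
o=np.zeros((500,800,3),np.uint8);o[:378,:400]=cv2.resize(f(c["img"][120:290,160:340,::-1]),(400,378),interpolation=2);o[:400,400:]=cv2.resize(f(cs["img"][110:210,150:250,::-1]),(400,400),interpolation=2);cv2.imwrite("pics/w4.png",o)
```

```text
axis at .0555,.0625,.0875 [(250, 185), (250, 188), (250, 198)]
tip [(250, 248), (250, 230)]
```

View pics/w4.png

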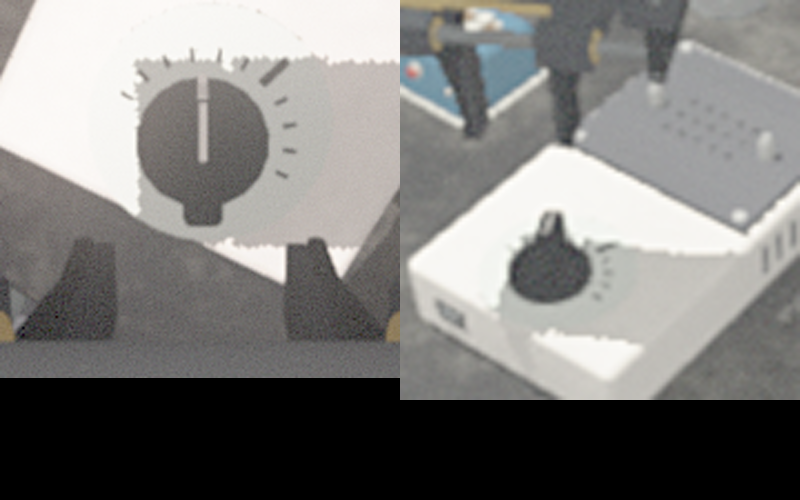

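The crop shows the bar end-on and lined up with the jaws, with the bar's top centre at about (203,161). It also shows the finger ends reaching less far ahead than I assumed. The closure must have slipped over the top of the bar, so I'll go lower, towards the stated grip level, and watch the force.

Call:
jog_arm(
  plan=[0.003, 0, 0.04, 0, 0.04, 0.003, 0, 0.075, 0, 0.04, 0.003, 0, 0.08, 0, 0.04, 0.003, 0, 0.082, 0, 0.04, 0.003, 0, 0.084, 0, 0.04, 0.003, 0, 0.084, 0, 0.04],
  force=20,
)

```text
time: 6.7
ee_pos: [0.4439, -0.0963, 0.0848]
eef_rot: [0.952, 0.307, 0.001, 0.0]
ft_force: [0.1, 0.2, -0.2]
width: 0.0398
grip_force: 0.0
```

Call:
jog_arm(
  plan=[0, 0, 0.002, 0, 0.04, 0, 0, 0.003, 0, 0.04, 0, 0, 0.003, 0, 0.04],
)

```text
time: 7.0
ee_pos: [0.4432, -0.0962, 0.0809]
eef_rot: [0.952, 0.307, 0.0, -0.0]
ft_force: [-0.4, 0.4, -1.3]
width: 0.0399
grip_force: 0.0
```

Call:
jog_arm(
  plan=[0, 0, 0, 0, 0.016, 0, 0, 0, 0, 0.016, 0, 0, 0, 0, 0.016, 0, 0, 0, 0, 0.016, 0, 0, 0, 0, 0.016],
  force=20,
)

```text
time: 7.5
ee_pos: [0.4431, -0.0962, 0.0807]
eef_rot: [0.952, 0.307, 0.0, -0.0]
ft_force: [-0.4, 0.6, 0.0]
width: 0.0169
grip_force: 0.0
```

Call:
jog_arm(
  plan=[0, 0, 0, 0, 0.0, 0, 0, 0, 0, 0.0, 0, 0, 0, 0, 0.0],
  force=20,
)

```text
time: 7.8
ee_pos: [0.4433, -0.0965, 0.0808]
eef_rot: [0.952, 0.307, 0.0, 0.0]
ft_force: [2.0, -2.4, -2.4]
width: 0.0138
grip_force: 20.0
```

Call:
jog_arm(
  plan=[0, 0, 0, 0.1, 0, 0, 0, 0, 0.2, 0, 0, 0, 0, 0.3, 0, 0, 0, 0, 0.3, 0],
  force=20,
)

```text
time: 8.2
ee_pos: [0.4433, -0.0966, 0.0808]
eef_rot: [0.987, 0.161, 0.0, 0.0]
ft_force: [2.6, -3.4, -2.1]
width: 0.0143
grip_force: 20.0
```

Call:
jog_arm(
  plan=[0, 0, 0, 0.1, 0, 0, 0, 0, 0.2, 0, 0, 0, 0, 0.3, 0, 0, 0, 0, 0.4, 0, 0, 0, 0, 0.485, 0, 0, 0, 0, 0.485, 0, 0, 0, 0, 0.485, 0],
  force=20,
)

```text
time: 8.9
ee_pos: [0.4433, -0.0967, 0.0808]
eef_rot: [0.997, -0.078, 0.0, 0.0]
ft_force: [1.7, -4.5, -3.3]
width: 0.0136
grip_force: 20.0
```

Run:
```python
from bench import r
from h import *
s=r.read_state();y=R.from_quat(s["eef_rot"]).as_matrix()[:,1];print(np.degrees(np.arctan2(y[1],y[0])),s["torque"],s["joint_positions"])
```

```text
-98.93256312991826 [-1.00176131 -0.51866536 -0.06401965] [-0.64111058  0.09967622  0.79913082  2.09576813 -0.08550499  0.97716708
 -1.52330819]
```

Call:
jog_arm(
  plan=[0, 0, 0, 0, 0.05, 0, 0, 0, 0, 0.05, 0, 0, 0, 0, 0.05, 0, 0, 0, 0, 0.05, 0, 0, -0.04, 0, 0.05, 0, 0, -0.08, 0, 0.05, 0, 0, -0.12, 0, 0.087, 0, 0, -0.14, 0, 0.087, 0, 0, -0.14, 0, 0.087, 0, 0, -0.14, 0, 0.087],
)

```text
time: 9.9
ee_pos: [0.443, -0.096, 0.2204]
eef_rot: [0.997, -0.08, 0.0, -0.0]
ft_force: [-0.3, 0.2, -0.5]
width: 0.0744
grip_force: 0.0
```

Run:
```python
from bench import r
from h import *
import pickle
c=r.camera("wrist");s=r.read_state();pickle.dump((c,s),open("pics/w5.pkl","wb"))
o=cv2.resize(c["img"][90:220,180:320,::-1],(646,600),interpolation=2);cv2.imwrite("pics/w5.png",o)
```

```text
(no output)
```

View pics/w5.png

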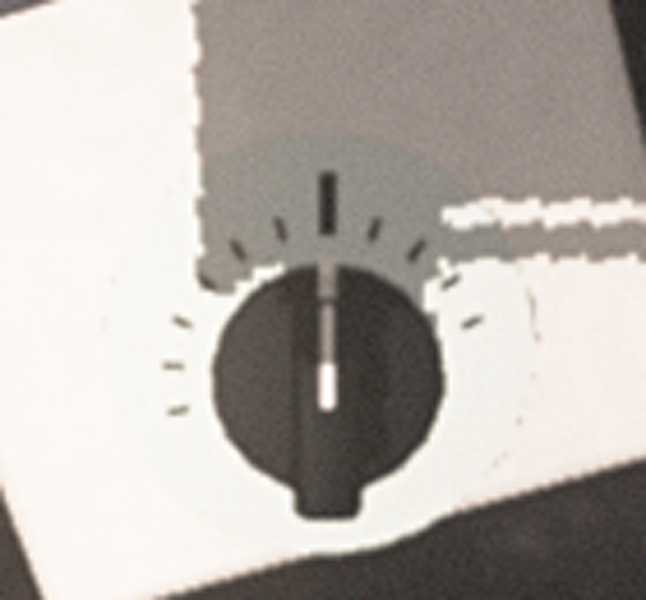

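The crop shows the pointer at x≈327 running straight up to the long mark, also at x≈327, so the dial is set. Next is the mould.

Call:
jog_arm(
  plan=[0.122, 0.318, 0, -2.008, 0.087, 0.122, 0.318, 0, -2.008, 0.087, 0.122, 0.318, 0, -2.008, 0.087, 0.122, 0.318, 0, -2.008, 0.087, 0.122, 0.318, 0, -2.008, 0.087, 0.122, 0.318, 0, -2.008, 0.087, 0.122, 0.318, 0, -2.008, 0.087, 0.122, 0.318, 0, -2.008, 0.087, 0.122, 0.318, 0, -2.008, 0.087, 0.122, 0.318, 0, -2.008, 0.087, 0.122, 0.318, 0, -2.008, 0.087, 0.122, 0.318, 0, -2.008, 0.087],
  force=30,
)

```text
time: 11.15
ee_pos: [0.5119, -0.4299, 0.2183]
eef_rot: [0.771, 0.637, -0.001, -0.002]
ft_force: [0.6, 0.3, -0.4]
width: 0.0871
grip_force: 0.0
```

Call:
jog_arm(
  plan=[0, 0, 0, 0, 0.087],
)

```text
time: 11.25
ee_pos: [0.5121, -0.4296, 0.2189]
eef_rot: [0.772, 0.636, -0.001, -0.002]
ft_force: [0.9, -0.5, 0.4]
width: 0.0869
grip_force: 0.0
```

Run:
```python
from bench import r
from h import *
s=r.read_state();y=R.from_quat(s["eef_rot"]).as_matrix()[:,1];print(np.degrees(np.arctan2(y[1],y[0])),tool(s,np.array([.5143,-.429,.040])-s["ee_pos"]),s["joint_positions"])
```

```text
-10.988845643354805 [0.0008466  0.00280558 0.17888157] [ 0.12612319  0.51022138  0.73753329  1.36679201 -0.33831865  1.3963933
  0.66700095]
```

Call:
jog_arm(
  plan=[0, 0, 0.02, -0.15, 0.087, 0, 0, 0.04, -0.3, 0.087, 0, 0, 0.04, -0.473, 0.087, 0, 0, 0.04, -0.473, 0.087, 0, 0, 0.04, -0.473, 0.087, 0, 0, 0.04, -0.473, 0.087, 0, 0, 0.04, -0.473, 0.087],
  force=30,
)

```text
time: 11.95
ee_pos: [0.5128, -0.4297, 0.1809]
eef_rot: [0.603, 0.798, -0.0, -0.001]
ft_force: [-0.4, 0.2, -0.5]
width: 0.0869
grip_force: 0.0
```

Run:
```python
from bench import r
from h import *
import pickle
c=r.camera("wrist");s=r.read_state();pickle.dump((c,s),open("pics/w6.pkl","wb"))
y=R.from_quat(s["eef_rot"]).as_matrix()[:,1];print(np.degrees(np.arctan2(y[1],y[0])),tool(s,np.array([.5143,-.429,.040])-s["ee_pos"]),s["joint_positions"])
cv2.imwrite("pics/w6.png",c["img"][:,:,::-1])
g=c["img"].mean(2)
for t in(120,140,160):print(rect(c,g>t,.01))
```

```text
15.87457143770777 [0.00019632 0.00177445 0.14088813] [ 0.18539737  0.50895023  0.63356969  1.41600853 -0.30166304  1.31556393
  1.11153265]
(array([ 339.6, -442.8,  265.7,  144.4]), -86.30868434906006)
(array([ 339.6, -442.8,  265.7,  144.3]), -86.30868434906006)
(array([ 550.6, -616.7,  292.1,   68.4]), 15.9385347366333)
```

View pics/w6.png

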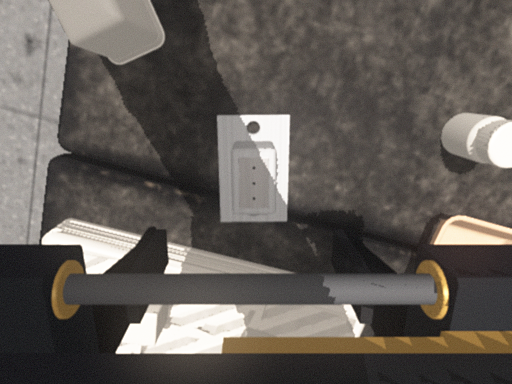

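The mould is aligned in the view: flange corners are at (218,114), (290,115), (288,222) and (219,221). The cup is at top left and the bottle at right, both clear of the fingers.

Run:
```python
from h import *
import pickle
c,s=pickle.load(open("pics/w6.pkl","rb"));p=ray(c,[(218,114),(290,115),(288,222),(219,221)],.01);m=p.mean(0)
L=(p[0]+p[1]-p[2]-p[3])/2;W=(p[1]+p[2]-p[0]-p[3])/2
print(m,np.linalg.norm(L),np.linalg.norm(W),np.degrees(np.arctan2(W[1],W[0])),np.degrees(np.arctan2(L[1],L[0])))
m[2]=.04;print(tool(s,m-s["ee_pos"]))
```

```text
[ 0.51618493 -0.42867726  0.01      ] 0.11011281114818566 0.07069580419662722 15.026546308458055 105.78085645920468
[-8.83881581e-06  3.67578051e-03  1.40885389e-01]
```

Call:
jog_arm(
  plan=[0, 0.003, 0.04, 0, 0.087, 0, 0.003, 0.08, 0, 0.087, 0, 0.003, 0.11, 0, 0.087, 0, 0.003, 0.13, 0, 0.087, 0, 0.003, 0.14, 0, 0.087, 0, 0.003, 0.141, 0, 0.08, 0, 0.003, 0.141, 0, 0.06, 0, 0.003, 0.141, 0, 0.03, 0, 0.003, 0.141, 0, 0.03, 0, 0.003, 0.141, 0, 0.03, 0, 0.003, 0.141, 0, 0.03, 0, 0.003, 0.141, 0, 0.03],
  force=35,
)

```text
time: 13.2
ee_pos: [0.5156, -0.4287, 0.0399]
eef_rot: [0.602, 0.799, -0.0, -0.001]
ft_force: [1.0, -0.3, -0.2]
width: 0.0399
grip_force: 1.4
```

Call:
jog_arm(
  plan=[0, 0, 0, 0, 0.0, 0, 0, 0, 0, 0.0, 0, 0, 0, 0, 0.0],
)

```text
time: 13.5
ee_pos: [0.5155, -0.4288, 0.0398]
eef_rot: [0.602, 0.799, -0.0, -0.001]
ft_force: [0.9, 0.8, 2.4]
width: 0.0399
grip_force: 35.0
```

Call:
jog_arm(
  plan=[0, 0, -0.02, 0, 0, 0, 0, -0.06, 0, 0, 0, 0, -0.1, 0, 0, 0, 0, -0.13, 0, 0, 0, 0, -0.14, 0, 0, 0, 0, -0.14, 0, 0],
)

```text
time: 14.1
ee_pos: [0.5158, -0.429, 0.1801]
eef_rot: [0.602, 0.799, -0.0, -0.0]
ft_force: [0.2, 0.2, -3.4]
width: 0.0397
grip_force: 35.0
```

Call:
jog_arm(
  plan=[0.02, 0.01, 0, 0, 0, 0.06, 0.03, 0, 0.02, 0, 0.1, 0.053, 0, 0.06, 0, 0.14, 0.074, 0, 0.1, 0, 0.18, 0.095, 0, 0.139, 0, 0.22, 0.116, 0, 0.139, 0, 0.26, 0.137, 0, 0.139, 0, 0.29, 0.153, 0, 0.139, 0, 0.31, 0.164, 0, 0.139, 0, 0.318, 0.168, 0, 0.139, 0, 0.318, 0.168, 0, 0.139, 0, 0.318, 0.168, 0, 0.139, 0],
)

```text
time: 15.3
ee_pos: [0.5887, -0.0786, 0.1788]
eef_rot: [0.656, 0.754, -0.001, -0.001]
ft_force: [-0.2, -0.3, -2.7]
width: 0.0395
grip_force: 35.0
```

Run:
```python
from bench import r
from h import *
import pickle
c=r.camera("wrist");s=r.read_state();pickle.dump((c,s),open("pics/w7.pkl","wb"));t=r.camera("top");pickle.dump(t,open("pics/t7.pkl","wb"))
y=R.from_quat(s["eef_rot"]).as_matrix()[:,1];print(np.degrees(np.arctan2(y[1],y[0])),tool(s,np.array([.5897,-.077,.101])-s["ee_pos"]),s["joint_positions"])
o=np.zeros((600,800,3),np.uint8);o[:,:]=cv2.resize(c["img"][40:280,96:416,::-1],(800,600),interpolation=2)
cv2.imwrite("pics/w7.png",o)
```

```text
7.891083791246182 [0.00185427 0.00141209 0.07810804] [-0.40237765  0.31850116  0.56388639  1.63083706 -0.17643758  1.24627717
  0.33340085]
```

View pics/w7.png

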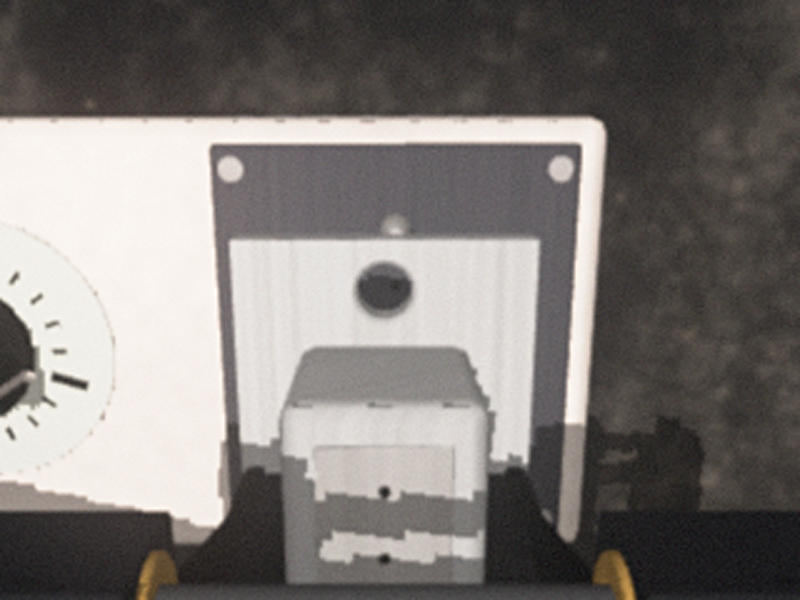

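The hole is at crop (384,288), the peg tip at (395,222) and the flange's far edge along y=238. The platen's screws are at (230,168) and (561,168). The mould is level in the grip and nearly parallel to the platen.

Create hp.py:
```python
from h import *
def hp(c,s,hole,peg,fl,pl,zt=None):
    zt=s["ee_pos"][2]-.030 if zt is None else zt
    H=ray(c,hole,zt)[0];P=ray(c,peg,.077)[0];F=ray(c,fl,zt);L=ray(c,pl,.061)
    t=lambda p:np.round(tool(s,p-s["ee_pos"])*1000,1)
    print("hole",t(H),"peg",t(P),"peg-hole",t(P)-t(H),"world peg",P.round(4),"hole",H.round(4))
    for n,q in(("flange",F),("platen",L)):
        d=tool(s,q[1]-q[0]);print(n,"len",np.linalg.norm(d)*1000,"angle to tool y deg",np.degrees(np.arctan2(-d[0],d[1])), "mid",t(q.mean(0)))
```

Run:
```python
from hp import *
import pickle
c,s=pickle.load(open("pics/w7.pkl","rb"))
q=lambda *p:[((x+.5)/2.5-.5+96,(y+.5)/2.5-.5+40) for x,y in p]
hp(c,s,q((384,288)),q((395,219)),q((230,238),(540,238)),q((211,145),(581,144)))
t=pickle.load(open("pics/t7.pkl","rb"))
# flange in the top view
g=t["img"].mean(2);m=np.zeros_like(g,bool)
```

```text
hole [43.9 -0.7 30. ] peg [ 51.2   2.6 102.1] peg-hole [ 7.3  3.3 72.1] world peg [ 0.584 -0.028  0.077] hole [ 0.582  -0.0356  0.1491]
flange len 69.12286189562107 angle to tool y deg -0.07838380148248479 mid [55.2 -0.5 30. ]
platen len 117.09092380486337 angle to tool y deg -0.2052977198813466 mid [ 72.7   2.9 118.1]
```

Call:
jog_arm(
  plan=[0.002, 0.0025, 0.01, 0, 0, 0.002, 0.0025, 0.03, 0, 0, 0.002, 0.0025, 0.05, 0, 0, 0.002, 0.0025, 0.054, 0, 0, 0.002, 0.0025, 0.054, 0, 0, 0.002, 0.0025, 0.054, 0, 0],
)

```text
time: 16.0
ee_pos: [0.592, -0.0748, 0.1264]
eef_rot: [0.656, 0.755, -0.0, -0.0]
ft_force: [0.8, -0.2, -3.6]
width: 0.0395
grip_force: 35.0
```

Run:
```python
from bench import r
from h import *
import pickle
c=r.camera("wrist");s=r.read_state();pickle.dump((c,s),open("pics/w8.pkl","wb"))
print(s["ee_pos"],tool(s,np.array([.5897,-.077,.101])-s["ee_pos"]))
iv=np.linalg.inv(c["pose"]);M=R.from_quat(s["eef_rot"]).as_matrix()
def pr(a,b,z):
    p=s["ee_pos"]+M@np.r_[a,b,0];p[2]=z;q=iv@np.r_[p,1];return np.round([q[0]/q[2]*c["fx"]+c["cx"],q[1]/q[2]*c["fy"]+c["cy"]],1)
zt=s["ee_pos"][2]-.03
print("flange corners",pr(.055,-.035,zt),pr(.055,.035,zt),"hole",pr(.043,0,zt),"platen",pr(.07,-.06,.061),pr(.07,.06,.061),"peg",pr(.043,0,.077))
g=c["img"].mean(2).astype(int)
for v in(120,130,140,150):print(v,[ (u,g[v,u]) for u in range(60,470) if abs(g[v,u+1]-g[v,u-1])>45])
for u in(190,220,240,260,280,310):print(u,[ (v,g[v,u]) for v in range(50,190) if abs(g[v+1,u]-g[v-1,u])>45])
```

```text
[ 0.59216434 -0.07473783  0.12664289] [-0.00190226 -0.00275349  0.02564269]
flange corners [187.9 134.5] [313.4 134.5] hole [250.6 155.7] platen [157.6 103.7] [343.6 103.7] peg [250.6 149.6]
120 [(158, np.int64(212)), (159, np.int64(136)), (162, np.int64(143)), (163, np.int64(191)), (173, np.int64(177)), (174, np.int64(124)), (323, np.int64(102)), (324, np.int64(155)), (334, np.int64(175)), (335, np.int64(114)), (338, np.int64(113)), (339, np.int64(200)), (348, np.int64(208)), (349, np.int64(137)), (350, np.int64(74))]
130 [(159, np.int64(200)), (160, np.int64(129)), (337, np.int64(100)), (338, np.int64(167)), (339, np.int64(236)), (347, np.int64(202)), (348, np.int64(144)), (349, np.int64(79))]
140 [(159, np.int64(246)), (160, np.int64(186)), (161, np.int64(116)), (187, np.int64(137)), (188, np.int64(215)), (310, np.int64(217)), (311, np.int64(171)), (312, np.int64(110)), (336, np.int64(87)), (337, np.int64(145)), (338, np.int64(235)), (346, np.i
[... 1380 characters left out ...]
 [(90, np.int64(84)), (91, np.int64(124)), (92, np.int64(170)), (93, np.int64(206)), (104, np.int64(198)), (105, np.int64(124)), (134, np.int64(123)), (135, np.int64(164)), (136, np.int64(208)), (178, np.int64(180)), (179, np.int64(142))]
280 [(90, np.int64(71)), (91, np.int64(120)), (92, np.int64(173)), (93, np.int64(204)), (104, np.int64(199)), (105, np.int64(123)), (134, np.int64(130)), (135, np.int64(153)), (136, np.int64(203)), (179, np.int64(185)), (180, np.int64(143))]
310 [(90, np.int64(79)), (91, np.int64(142)), (92, np.int64(176)), (93, np.int64(206)), (103, np.int64(243)), (104, np.int64(185)), (105, np.int64(104)), (134, np.int64(107)), (135, np.int64(149)), (136, np.int64(201))]
```

Run:
```python
import pickle
c,s=pickle.load(open("pics/w8.pkl","rb"));g=c["img"].mean(2).astype(int)
print("     ",*range(234,266));
for v in range(140,176):print(v,*["%3d"%x for x in g[v,234:266]])
```

```text
234 235 236 237 238 239 240 241 242 243 244 245 246 247 248 249 250 251 252 253 254 255 256 257 258 259 260 261 262 263 264 265
140 222 227 216 218 220 224 224 227 218 221 221 222 224 218 223 219 222 218 225 225 226 223 221 222 222 220 218 222 220 223 224 223
141 226 222 222 217 223 223 223 225 224 222 219 221 223 223 226 223 226 221 223 224 224 224 225 217 219 220 219 219 221 222 224 222
142 224 223 221 219 219 221 223 225 223 219 223 223 225 226 225 223 226 222 225 228 227 225 222 221 222 223 220 216 220 221 226 224
143 227 224 219 219 215 218 224 222 223 222 221 222 222 219 218 215 219 220 221 224 227 228 227 221 218 217 218 218 218 222 225 221
144 224 224 223 218 218 221 223 223 225 223 216 205 199 186 179 178 183 181 186 196 216 223 223 221 219 222 220 220 220 223 223 225
145 226 225 222 220 220 221 223 227 219 205 185 165 153 143 137 133 128 134 137 158 180 195 210 215 219 221 222 218 220 222 223 222
146 225 225 221 219 217 224 221 206 185 163 139 127 120 115 113 116 107 103 108 119 137 158 180 204 215 221 216 214 219 222 226 221
147 225 223 224 217 218 220 210 181 148 127 119 
[... 3079 characters left out ...]
 223 217 215 215 217 218 221 220 224 221
171 224 223 220 215 213 219 221 219 220 215 214 213 219 219 216 215 219 221 219 224 225 223 218 220 218 218 217 215 217 222 225 223
172 224 223 222 213 214 216 218 223 221 214 214 216 217 217 216 216 218 215 220 220 222 218 219 216 215 219 215 215 220 221 224 223
173 224 220 220 216 213 214 218 220 217 217 214 219 215 219 216 217 216 221 221 220 224 220 219 219 218 217 219 217 219 222 225 222
174 225 225 222 215 216 215 219 217 218 214 217 221 217 218 219 218 216 220 220 224 222 222 215 217 216 218 211 215 215 221 224 225
175 220 224 217 216 214 216 218 219 217 219 213 219 220 218 221 217 216 215 222 221 223 221 220 216 218 218 219 217 221 223 223 222
```

Through the hole the peg tip is at (249.7,150.8), with the hole centre at (249.3,156). That is within about 0.5 mm of where it should be, so I'll lower the mould gently.

Call:
jog_arm(
  plan=[-0.0005, 0, 0.003, 0, 0, -0.0005, 0, 0.006, 0, 0, -0.0005, 0, 0.009, 0, 0, -0.0005, 0, 0.012, 0, 0, -0.0005, 0, 0.015, 0, 0, -0.0005, 0, 0.018, 0, 0, -0.0005, 0, 0.018, 0, 0],
)

```text
time: 16.75
ee_pos: [0.5913, -0.0748, 0.1071]
eef_rot: [0.656, 0.755, -0.001, -0.001]
ft_force: [-0.4, 0.0, -3.7]
width: 0.0398
grip_force: 35.0
```

Call:
jog_arm(
  plan=[0, 0, 0.002, 0, 0, 0, 0, 0.004, 0, 0, 0, 0, 0.005, 0, 0, 0, 0, 0.006, 0, 0, 0, 0, 0.006, 0, 0],
)

```text
time: 17.25
ee_pos: [0.5915, -0.0749, 0.1015]
eef_rot: [0.656, 0.755, -0.001, -0.001]
ft_force: [0.1, -0.4, -3.0]
width: 0.0397
grip_force: 35.0
```

Call:
jog_arm(
  plan=[0, 0, 0.0005, 0, 0, 0, 0, 0.001, 0, 0, 0, 0, 0.001, 0, 0, 0, 0, 0.001, 0, 0],
)

```text
time: 17.65
ee_pos: [0.5916, -0.0749, 0.1008]
eef_rot: [0.656, 0.755, -0.0, -0.001]
ft_force: [-1.0, -0.3, 0.4]
width: 0.0397
grip_force: 35.0
```

Call:
jog_arm(
  plan=[0, 0, 0.0005, 0, 0, 0, 0, 0.0005, 0, 0],
)

```text
time: 17.85
ee_pos: [0.5916, -0.075, 0.1008]
eef_rot: [0.656, 0.755, -0.0, -0.001]
ft_force: [-3.7, 0.1, 6.0]
width: 0.0395
grip_force: 35.0
```

Call:
jog_arm(
  plan=[0, 0, 0, 0, 0.044, 0, 0, 0, 0, 0.05, 0, 0, 0, 0, 0.06, 0, 0, 0, 0, 0.07, 0, 0, 0, 0, 0.08, 0, 0, 0, 0, 0.08, 0, 0, -0.03, 0, 0.08, 0, 0, -0.07, 0, 0.087, 0, 0, -0.11, 0, 0.087, 0, 0, -0.15, 0, 0.087, 0, 0, -0.15, 0, 0.087, 0, 0, -0.15, 0, 0.087],
)

```text
time: 19.05
ee_pos: [0.5922, -0.075, 0.2508]
eef_rot: [0.656, 0.755, 0.0, -0.0]
ft_force: [-0.3, -0.3, -1.1]
width: 0.0869
grip_force: 0.0
```

Run:
```python
from bench import r
from h import *
import pickle
c=r.camera("wrist");s=r.read_state();pickle.dump((c,s),open("pics/w9.pkl","wb"))
iv=np.linalg.inv(c["pose"]);f=np.radians(8.0);A=np.array([[np.cos(f),-np.sin(f)],[np.sin(f),np.cos(f)]])
def pr(o,a,b,z):
    p=np.r_[np.array(o)+A@[a,b],z];q=iv@np.r_[p,1];return np.round([q[0]/q[2]*c["fx"]+c["cx"],q[1]/q[2]*c["fy"]+c["cy"]],1)
o=s["ee_pos"][:2]
o=(.5915,-.0749)
print("flange@.071",[pr(o,a,b,.071) for a,b in((-.035,.055),(.035,.055),(.035,-.055),(-.035,-.055))])
print("platen@.061",[pr(o,a,b,.061) for a,b in((-.06,.07),(.06,.07))], "peg top@.077",pr(o,0,.043,.077))
g=c["img"].mean(2).astype(int)
e=lambda l:[i for i in range(1,len(l)-1) if abs(l[i+1]-l[i-1])>45]
for v in(130,140,150,160):print(v,e(g[v,:]))
for u in(215,230,270,285):print(u,e(g[:240,u]))
u,v=pr(o,0,.043,.077).astype(int)
for y in range(v-9,v+10):print(y,*["%3d"%x for x in g[y,u-9:u+10]])
print(u)
```

```text
flange@.071 [array([213.7, 113.6]), array([285.1, 113.7]), array([281.9, 218.1]), array([216.8, 218.1])]
platen@.061 [array([189.2,  97.4]), array([309.6,  97.5])] peg top@.077 [249.4 126.7]
130 [22, 23, 69, 70, 71, 190, 191, 192, 213, 214, 242, 243, 244, 253, 254, 255, 283, 284, 285, 305, 306, 307, 313, 314, 315, 503, 504, 505]
140 [23, 24, 70, 71, 72, 125, 126, 127, 128, 191, 192, 213, 214, 215, 231, 267, 283, 284, 285, 305, 306, 307, 313, 314, 315, 501, 502]
150 [23, 24, 72, 73, 74, 88, 89, 90, 91, 123, 124, 125, 191, 192, 193, 214, 215, 226, 269, 270, 272, 273, 283, 284, 305, 306, 312, 313, 314, 498, 499, 500]
160 [24, 25, 71, 72, 73, 76, 77, 78, 130, 131, 132, 192, 193, 214, 215, 226, 269, 270, 273, 274, 282, 283, 284, 304, 305, 306, 312, 313, 314, 496, 497, 498]
215 [1, 89, 90, 91, 97, 98, 99, 113, 114,
[... 1118 characters left out ...]
 136 162 198 214 215 207 160 120  93  92 149 203 229 230
128 235 229 184 127 110 120 151 185 205 209 186 143 115  85  97 157 211 229 229
129 233 232 198 150 109 103 123 145 167 167 149 115  97  88 117 187 220 230 229
130 232 229 211 180 125  93  95 106 118 115 108  94  87 107 159 204 227 232 230
131 231 229 227 203 161 122 109  90  93  89  96  94 111 154 197 216 228 229 227
132 230 230 228 228 205 176 150 125 110 113 129 140 165 196 214 227 230 230 229
133 233 230 227 229 226 216 198 185 174 178 184 198 213 221 228 227 227 229 229
134 230 230 225 225 226 227 221 214 216 215 219 227 229 227 228 227 227 231 229
135 232 230 227 228 229 226 229 227 227 227 226 232 231 226 227 224 228 231 228
249
```

The mould sits flat. The flange edges match the prediction for a top at z = 71 mm to within 1 px. The peg tip stands centred in its hole at z = 77 mm, contact came at TCP z = 0.1008 as expected, and the gripper is clear.

```bash
python3 -c "
from bench import r
print(r.close_job())"
```

```text
the job is handed in; nothing more can be done
None
```

The job is handed in at about 19 s on the robot's clock: the mould lies flat over the pegs, lowered without a drop, the dial pointer stands at the long mark, and the cup and bottle were left alone; I checked the left peg by camera but did not look at the right one.

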